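# Set the carton lane guide and lock it

### The job

Set the labelling jig to this batch of cartons: turn its black knob clockwise until the sliding guide holds the carton squarely and snugly against the fixed fence, without crushing the carton. Then swing the tommy bar of the red lock ring clockwise until the ring has gone firmly tight, without forcing it past that, and let go. Leave the waiting cartons and the marker where they lie.

Things in the scene. Friction and masses are not known exactly. Their poses are not given: they have to be found in the camera images.
- jig: Labelling jig fixed to the table: aluminium bed 170 x 235 x 12 mm, white fixed fence along its left (+y) edge, white sliding guide, and at the right (-y) a grey housing 70 x 76 mm, top 52 mm above the table, bearing the red lock ring and above it, on the same vertical axis, the black knob. Origin on the table, 80 mm to the +y side of that axis; x along the lane, y from guide to fence, z up.
- setting_knob: Black fluted knob, 40 mm across, from 80 to 108 mm above the table, on a vertical steel spindle. Origin on the axis, 50 mm above the table. Turned clockwise seen from above it drives the guide to the fence by rack and pinion, 15 mm per radian, against 0.10 N m of friction; a pinch of F newtons on the carton adds 0.015 x F N m. It cannot be turned once the lock ring is tight.
- knob_grip (a point): Point on the knob axis at half the knob's height, 94 mm above the table.
- lane_guide: Sliding guide, 110 mm long (x), 10 mm thick, top 44 mm above the table, on two rods that run into the housing; its white facing strip lies on a rubber bed that gives 1 mm per 12 N. Slides along the jig's y only. Origin at the middle of its uncompressed face, 12 mm above the table.
- guide_face (a point): Middle of the guide's face that meets the carton, 30 mm above the table; axes as the jig's.
- fence_face (a point): Middle of the fixed fence's face that meets the carton, 30 mm above the table; axes as the jig's. The guide face lies 90 to 105 mm from it at the start and 66 mm from it when the carton is snug.
- carton: Black lidded gift carton, 66 x 110 x 34 mm, 0.15 to 0.3 kg, loose in the lane on the jig's bed between guide and fence, up to 0.1 rad askew. Origin at the centre of its underside; its y axis runs along its 110 mm length (along the lane). A pinch of more than 25 N crushes it; 2 to 12 N is snug.
- lock_ring: Red lock ring below the knob, 50 mm across, from 56 to 71 mm above the table, with one steel tommy bar 8 mm thick, 64 mm above the table, ending in a black 15 mm ball 66 mm from the axis. Origin on the axis. Turns about the vertical axis; clockwise from above tightens it. Loose at the start: it then takes 0.25 to 0.3 N m to turn (6 to 7 N at 45 mm from the axis). Stays where it is left.
- bar_end (a point): Centre of the black ball at the end of the tommy bar.
- ring_centre (a point): Point on the common axis of knob and lock ring at the height of the tommy bar, 64 mm above the table; axes as the jig's.
- collet_shoe: Steel shoe of the springy collet clamp, hidden in the housing; tightening the ring presses it on the knob's spindle. It bites after 0.45 to 1.75 rad of turn, depending on unseen wear; then the torque on the ring rises by about 1.1 N m per rad above the free 0.3 N m. Tight from 0.14 N m above free (35 N on the spindle), overstrained at 0.4 N m above (100 N); about 0.25 N m above is right.
- waiting_carton_a: Bystander: another black carton, 66 x 110 x 34 mm, on the table behind the jig in line with the lane.
- waiting_carton_b: Bystander: another black carton, 66 x 110 x 34 mm, on the table behind the jig's housing.
- marker: Bystander: a marker pen, 135 mm long, 16 mm thick, lying on the table to the right (-y) of the jig.
Not all that is in view belongs to the job. What is shaped like the carton but green is not meant.

How it is judged:
On the way, in this order (a step that is already met when the one before it is completed fails the run):
1. the guide is brought up until it pinches the carton against the fence (over 1.5 N), with the lock ring still loose (contact force between lane_guide and carton above 1.5 N and y of carton in the frame of fence_face above -0.035 m and contact force between collet_shoe and setting_knob below 5 N), for 0.2 s.
2. the lock ring is tightened (collet force over 35 N) with the carton still pinched (contact force between collet_shoe and setting_knob above 35 N and contact force between lane_guide and carton above 1 N), for 0.2 s.
At the end, for the whole second after the job is handed in: The carton stands flat in the lane, square to the fence within 0.035 rad and touching it within about 2 mm, still pinched lightly by the guide (over 1 N); the lock ring is left tight, with a collet force still over 35 N; nothing moves (all of step 2 and angle between the y axis of carton and the x axis of jig, either way round below 0.035 rad and y of carton in the frame of fence_face between -0.035 and -0.031 m and x of carton in the frame of fence_face between -0.06 and 0.06 m and angle between carton's own z axis and vertical below 0.05 rad and linear speed of carton below 0.01 m/s and angular speed of lock_ring below 0.05 rad/s).
It fails at once if the carton is crushed: more than 25 N between guide and carton (contact force between lane_guide and carton above 25 N).
It fails at once if the lock ring is overtightened: collet force over 100 N (contact force between collet_shoe and setting_knob above 100 N).
It fails at once if a waiting carton or the marker is moved by more than 15 mm (distance of any of waiting_carton_a, waiting_carton_b, marker from where it was at the start of the episode above 0.015 m).
It also fails if it takes over 72 s, if anything falls off the work surface, if the arm or the gripper's body presses on something with over 40 N, if the wrist force passes 120 N, or if a joint passes its speed limit or range.

### The arm

A 7-joint arm with a two-finger parallel gripper is mounted at the origin on a cart in front of the work surface, level with it; the furniture and walls round the work are solid. World frame = base frame: x ahead of the robot, y to its left, z up, the work surface at z = 0. Lengths are in m, angles in rad, forces in N, time in s.
With the tool pointing down it reaches from about 0.425 to 0.925 m from the base axis. Payload 6.8 kg.
Tool frame: the origin (TCP) lies on the front face of the gripper's body, between the roots of the fingers; the fingertips stand 73 mm ahead of it and the grasp point (between the pads) lies 54 mm ahead of it (env.nose_length is the distance from the TCP to the fingertips, in m); z points along the fingers, y is the line along which they close (so a half turn about z gives the same grasp; the last joint's range is limited). The gripper opens to 85 mm and grips with 20 to 120 N. Pads are 22 mm wide; open, the fingers measure 114 mm over their backs; the gripper's body (76 mm by 85 mm) begins 54 mm behind the grasp point. The pads swing forward as they close: fully open they stand 13 mm farther back than shut.
Start: joints at [1.201, 0.477, 0.022, 1.555, -0.011, 1.109, -0.083], TCP at [0.175, -0.652, 0.304] pointing down, gripper open.
Joint ranges: [-2.96, 2.96], [-0.34, 2.1], [-1.41, 1.46], [0.24, 2.44], [-1.37, 4.51], [0.17, 1.92], [-2.96, 2.96]. Speed limits (rad/s): [2.39, 2.39, 3.14, 3.14, 3.14, 3.14, 3.14].

### API

Orientations are given as a unit quaternion [w, x, y, z].
In Python, from cell import env, kin, camera, calibration, job gives the robot as it stands. The module is installed in compiled form; this text tells all that it offers. Calls block until the motion is done:
- env.reach(position, orientation): joint-space move of the TCP to a pose.
- env.movel(position, velocity=0.15, rot=None, stop_force=None): straight line of the TCP; rot=None keeps the orientation; velocity is the mean speed in m/s. With stop_force (N) it stops when the force on the tool has changed by that much, and returns True; else False.
- env.goto_joints(angles): joint-space move.
- env.grip(opening, f_grip=None): finger opening in m; f_grip is the grip in N (None keeps the last); returns when the fingers have stopped.
- env.dwell(seconds).
- kin.inverse_kinematics(position, orientation): joint angles nearest the present ones, or None.
- env.get_state(): the state.
- camera(name): name is "scene" or "top" or "wrist"; returns (picture, depth): 480x640x3 uint8, blue, green, red; 480x640 float32, m along the optical axis (not along the pixel's ray), 0 where there is no reading.
- calibration(name): a dict with "fx", "fy", "cx", "cy" (pixels), "rvec" (rotation vector, rad) and "tvec" (3), from world to camera coordinates, as OpenCV has them. Camera axes: x right, y down, z forward; pixel columns grow to the right and rows downward; lengths in m; the calibration is good to about 2 mm. A picture is of the moment at which its call begins: read the wrist's pose just before it. calibration takes no time and is no camera call; for the wrist camera it gives the pose at the moment of the call.
A pose or a line that the arm cannot do raises env.PlanningError and nothing moves.
- job.job_done(): hands the job in; it is judged then, once.
The state is a dict: "time": time; "qpos": joint angles; "joint_velocities": joint speeds; "joint_torque": joint torques, N m; "tcp_pos": TCP position; "orientation": TCP orientation; "force": force on the tool from outside, world axes, zero at the start; "torque": the same for the moment, N m; "opening": finger opening in m; "gripper_force": force on a finger pad.
Only numpy, scipy, OpenCV 4.12 (cv2) and the standard library are available. Lean on these libraries where they do the work, as an engineer would, in place of code of your own. Each camera call takes 0.05 s, during which the arm holds its last target. There are 200 camera calls.

## Working session

There is one attempt and no reset: what is moved stays moved. The work goes in short steps, each a Python script; the robot and the scene stay as the last script left them, time stands still between calls to the robot, and variables do not carry over. Pictures are saved under pics/ and viewed, at most 10 in all, crops included, and the job is handed in when it is done.

```bash
mkdir -p pics; cat > h.py <<'E'
from cell import env, kin, camera, calibration, job
import numpy as np, cv2
from scipy.spatial.transform import Rotation as R
def pts(name):
    c=calibration(name); p,d=camera(name)
    Rm=cv2.Rodrigues(np.array(c['rvec'],float))[0]; t=np.array(c['tvec'],float).ravel()
    v,u=np.mgrid[0:480,0:640]
    X=np.stack([(u-c['cx'])/c['fx']*d,(v-c['cy'])/c['fy']*d,d],-1)
    W=(X-t)@Rm; W[d<=0]=np.nan
    return p,d,W
E
python3 - <<'E'
from h import *
for n in('top','scene'):
    p,d,W=pts(n); cv2.imwrite(f'pics/{n}0.png',p); np.savez(f'{n}0.npz',p=p,d=d,W=W); c=calibration(n); print(n,c)
s=env.get_state(); print(s)
E
```

```text
top {'fx': 602.5634643227285, 'fy': 602.5634643227285, 'cx': 314.1264859342943, 'cy': 233.1945133689915, 'rvec': array([ 2.15884694, -2.11130215,  0.1883287 ]), 'tvec': array([-0.06632429,  0.57807929,  0.97727268])}
scene {'fx': 552.8980192818075, 'fy': 552.8980192818075, 'cx': 320.85991340907344, 'cy': 248.22396259905162, 'rvec': array([ 1.05466911, -2.41926633,  1.04606779]), 'tvec': array([0.34713883, 0.40245311, 0.57573917])}
{'time': 0.1, 'qpos': array([ 1.20090234,  0.47772693,  0.02234562,  1.55633185, -0.0115158 ,
        1.10927673, -0.08312102]), 'joint_velocities': array([ 7.56154747e-04, -9.72740640e-04,  3.16396316e-04, -1.61587837e-03,
       -6.24043888e-05,  2.20772707e-04,  1.04862269e-03]), 'joint_torque': array([ 4.97780624e-03, -5.97752666e+01,  1.61392417e+00, -2.81952077e+01,
        1.28791112e-02,  5.06881275e-03,  8.23762264e-06]), 'tcp_pos': array([ 0.17459647, -0.65161393,  0.30302527]), 'orientation': array([-7.92013029e-04,  9.91445573e-01,  1.30518287e-01, -1.56962631e-04]), 'force': array([0.54348649, 0.21184703, 0.6318803 ]), 'torque': array([ 0.03212021, -0.04033445, -0.02785809]), 'gripper_force': 0.0, 'opening': 0.08527041606574946}
```

View pics/top0.png

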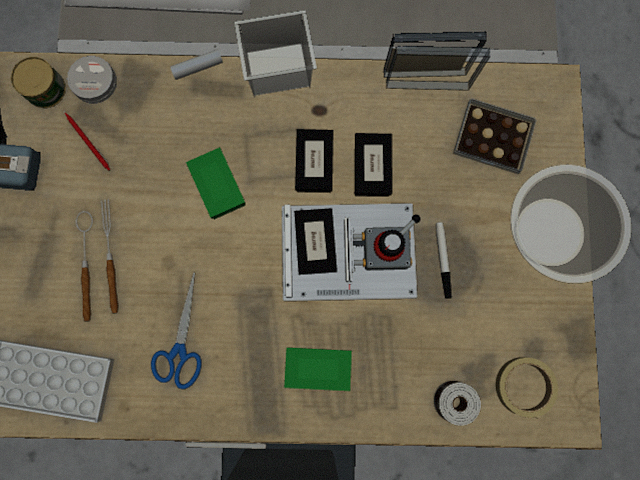

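View pics/scene0.png

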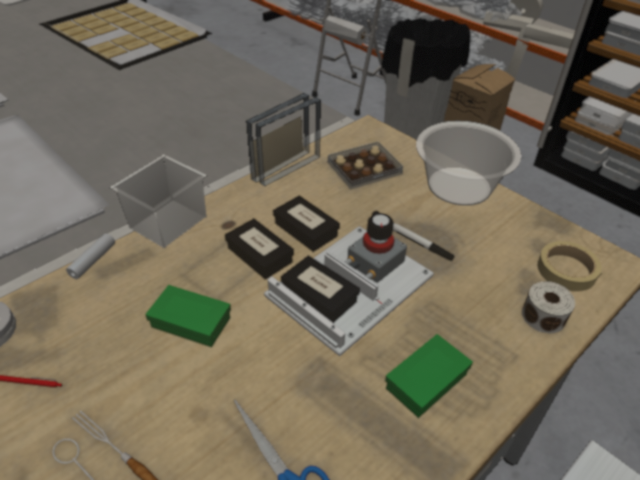

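The top view shows the jig at (350,250). The knob is at (394,242), the ball at (416,218) and the black carton in the lane at (317,240). The waiting cartons are at (314,160) and (373,164), the marker at (444,260), and the green boxes at (216,183) and (318,369) are not meant. The only red ring with a tommy bar is at (385,243). Next I'll measure these.

```bash
python3 - <<'E'
from h import *
z=np.load('top0.npz'); p,W=z['p'],z['W']
crop=cv2.resize(p[190:310,270:430],None,fx=5,fy=5,interpolation=cv2.INTER_CUBIC); cv2.imwrite('pics/crop1.png',crop)
def med(m,n): 
    q=W[m]; print(n,m.sum(),np.round(np.nanmedian(q,0),4),np.round(np.nanmin(q,0),4),np.round(np.nanmax(q,0),4))
reg=np.zeros(p.shape[:2],bool); reg[195:305,275:425]=1
b,g,r=[p[...,i].astype(int) for i in range(3)]
Z=W[...,2]
med(reg&(Z>.1),'knob top'); med(reg&(r>90)&(g<60)&(Z>.05)&(Z<.08),'ring')
med(reg&(Z>.055)&(Z<.08)&(W[...,1]<-.0)&(np.mgrid[0:480,0:640][1]>408),'ball')
c=np.zeros_like(reg);c[205:280,292:342]=1
for n,bx in (('carton',(200,285,290,340)),('wa',(120,200,290,338)),('wb',(125,200,350,398))):
    m=np.zeros_like(reg);m[bx[0]:bx[1],bx[2]:bx[3]]=1
    m&=(Z>.025)&(Z<.06)&((b+g+r)<450 )
    q=W[m][:,:2]*1000; print(n,np.median(Z[m]),cv2.minAreaRect(q.astype(np.float32)))
# bed outline
m=np.zeros_like(reg);m[200:305,278:422]=1; m&=(Z>.007)
print('jig',cv2.minAreaRect((W[m][:,:2]*1000).astype(np.float32)))
m=reg&(Z>.035)&(Z<.05)&(np.mgrid[0:480,0:640][1]>342)&(np.mgrid[0:480,0:640][1]<355)&((b+g+r)>400); q=W[m][:,:2]*1000
print('guide',cv2.minAreaRect(q.astype(np.float32)))
# marker
m=np.zeros_like(reg);m[215:305,430:460]=1; m&=(Z>.008); print('marker',cv2.minAreaRect((W[m][:,:2]*1000).astype(np.float32)))
E
```

```text
knob top 515 [ 0.5577 -0.1786  0.1067] [ 0.5374 -0.2     0.1001] [ 0.5788 -0.1583  0.1117]
ring 71 [ 0.5436 -0.1654  0.0696] [ 0.5367 -0.2002  0.0663] [ 0.5777 -0.1566  0.0754]
ball 92 [ 0.6024 -0.221   0.0674] [ 0.5295 -0.2315  0.0557] [ 0.6114 -0.2122  0.0741]
carton 0.044841826749659044 ((563.379638671875, -51.32155990600586), (136.6540985107422, 78.669677734375), 3.4454703330993652)
wa 0.0329761972995535 ((715.8394165039062, -50.74144744873047), (111.50395965576172, 65.9218978881836), 0.11760581284761429)
wb 0.03287192870091349 ((711.0319213867188, -155.89605712890625), (111.56629943847656, 66.44196319580078), 0.4664904475212097)
jig ((555.5874633789062, -115.52498626708984), (170.2017059326172, 235.95352172851562), 2.527019739151001)
guide ((556.1246337890625, -114.32266998291016), (109.75723266601562, 13.265352249145508), 2.4375665187835693)
marker ((543.8423461914062, -282.52069091796875), (134.85865783691406, 15.788436889648438), 6.492047309875488)
```

View pics/crop1.png

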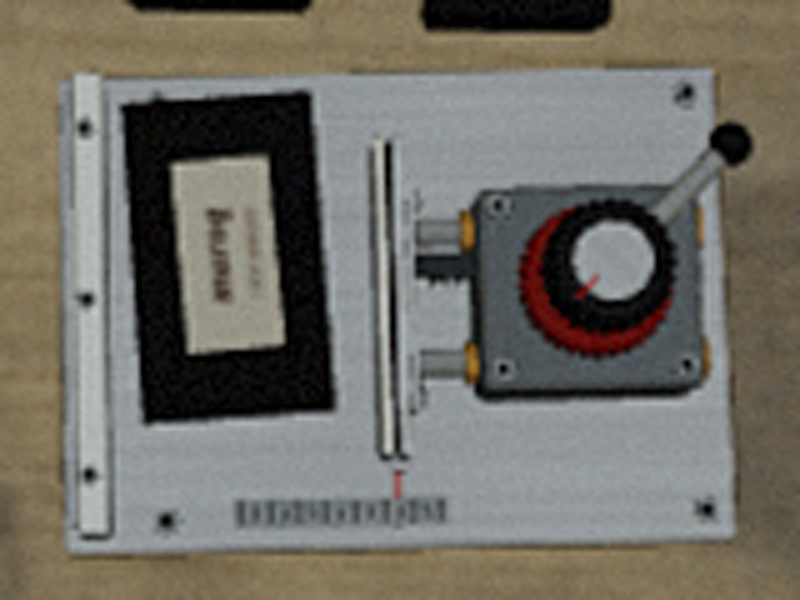

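```bash
cat >> h.py <<'E'
AX=np.array([.558,-.179])
def ori(yaw):  # tool down; tool y axis along direction yaw
    y=np.array([np.cos(yaw),np.sin(yaw),0]); z=np.array([0,0,-1.]); 
    q=R.from_matrix(np.stack([np.cross(y,z),y,z],1)).as_quat(); return q[[3,0,1,2]]
def st(n=1):
    s=env.get_state(); return s
def tau(s,ax=None):
    a=AX if ax is None else ax
    r=s['tcp_pos'][:2]-a; F=s['force']; return s['torque'][2]+r[0]*F[1]-r[1]*F[0]
E
python3 - <<'E'
from h import *
for yaw in np.arange(-3,3.2,.5):
    q=kin.inverse_kinematics([AX[0],AX[1],.155],ori(yaw)); print(round(yaw,2),None if q is None else np.round(q,2))
t0=env.get_state()['time']
env.grip(.075)
env.reach([AX[0]-.06,AX[1],.30],ori(1.3)); s=env.get_state(); print(s['time']-t0,s['tcp_pos'],s['qpos'],s['force'],s['torque'])
p,d,W=pts('wrist'); cv2.imwrite('pics/w1.png',p); np.savez('w1.npz',p=p,W=W)
Z=W[...,2]
m=(Z>.1)&(Z<.115); print('knob',m.sum(),np.nanmedian(W[m],0),cv2.minEnclosingCircle(W[m][:,:2].astype(np.float32)))
print(env.get_state()['time'])
E
```

```text
-3.0 [ 0.09  0.52  0.14  1.9  -0.11  0.73 -2.7 ]
-2.5 [ 0.18  0.51  0.03  1.89 -0.02  0.74 -2.28]
-2.0 [ 0.26  0.51 -0.07  1.89  0.05  0.74 -1.84]
-1.5 [ 0.37  0.52 -0.22  1.88  0.16  0.76 -1.43]
-1.0 [ 0.45  0.53 -0.32  1.88  0.23  0.77 -0.99]
-0.5 [ 0.51  0.54 -0.4   1.87  0.29  0.78 -0.55]
0.0 [ 0.58  0.56 -0.49  1.87  0.36  0.8  -0.1 ]
0.5 [ 0.64  0.58 -0.58  1.86  0.42  0.82  0.35]
1.0 [ 0.66  0.59 -0.61  1.86  0.44  0.83  0.83]
1.5 [ 0.69  0.6  -0.64  1.86  0.47  0.84  1.31]
2.0 [ 1.02  0.86 -1.19  1.84  0.9   1.11  1.48]
2.5 [ 1.02  0.86 -1.19  1.84  0.9   1.11  1.98]
3.0 [ 0.05  0.52  0.2   1.9  -0.15  0.73 -2.94]
2.3249999999999997 [ 0.49780862 -0.1801339   0.29988908] [ 0.79982591  0.31718456 -0.68782506  1.87046772  0.23274228  1.03499413
  1.31411213] [-0.29468931 -0.4873468   0.85754459] [-0.01050605 -0.00945299 -0.0062372 ]
knob 1639 [ 0.55514051 -0.17883929  0.10702024] ((0.5579921007156372, -0.17921417951583862), 0.021376824006438255)
2.475
```

The wrist and top views agree: knob axis at (0.558, -0.179), top at 0.107. Next I'll descend and grip.

```bash
python3 - <<'E'
from h import *
def pr(n):
    s=env.get_state(); print(n,round(s['time'],2),np.round(s['tcp_pos'],4),'j7',round(s['qpos'][6],3),'F',np.round(s['force'],1),'M',np.round(s['torque'],3),'tau',round(tau(s),3),round(s['opening'],4),round(s['gripper_force'],1))
env.reach([*AX,.20],ori(1.55)); pr('above')
print(env.movel([*AX,.151],velocity=.08,stop_force=10)); pr('down')
env.grip(.03,25); pr('grip')
for i in range(5):
    q=env.get_state()['qpos'].copy(); q[6]-=.04; env.goto_joints(q); pr(i)
E
```

```text
above 3.02 [ 0.5578 -0.1791  0.2001] j7 1.4 F [ 0.1 -0.5  0.5] M [-0.014 -0.002  0.028] tau 0.028 0.075 0.0
False
down 3.78 [ 0.5582 -0.1788  0.1511] j7 1.355 F [1.  0.6 0.2] M [ 0.029 -0.013 -0.058] tau -0.058 0.0751 0.0
grip 4.19 [ 0.5583 -0.1798  0.1517] j7 1.355 F [-0.7 -2.6  4.8] M [-0.428  0.245  0.08 ] tau 0.079 0.0393 25.3
0 4.44 [ 0.5582 -0.1798  0.1518] j7 1.316 F [-0.4 -0.8  1.4] M [ 0.005  0.134 -0.147] tau -0.148 0.0396 26.5
1 4.69 [ 0.5583 -0.1798  0.1518] j7 1.277 F [ 0.  -0.   1.5] M [ 0.038  0.065 -0.108] tau -0.108 0.0396 26.5
2 4.94 [ 0.5583 -0.1797  0.1518] j7 1.239 F [-0.6 -0.6  1.7] M [ 0.018  0.15  -0.154] tau -0.155 0.0397 26.5
3 5.19 [ 0.5583 -0.1797  0.1518] j7 1.201 F [ 0.4 -0.7  1.3] M [-0.037  0.089 -0.103] tau -0.103 0.0391 26.5
4 5.44 [ 0.5583 -0.1796  0.1518] j7 1.163 F [-0.5  0.4  1.5] M [ 0.067  0.016 -0.091] tau -0.091 0.039 26.5
```

```bash
python3 - <<'E'
from h import *
s=env.get_state(); w,x,y,z=s['orientation']; m=R.from_quat([x,y,z,w]).as_matrix(); print(np.round(m,3), s['qpos'][6])
T=[env.get_state()['torque'][2]]
for i in range(10): env.dwell(.02); T.append(env.get_state()['torque'][2])
print(np.round(T,3))
p,d,W=pts('top'); cv2.imwrite('pics/t2.png',cv2.resize(p[190:310,270:430],None,fx=4,fy=4,interpolation=cv2.INTER_CUBIC))
z=np.load('top0.npz')
cv2.imwrite('pics/t2.png',np.vstack([cv2.resize(a[195:305,275:425],None,fx=4.5,fy=2.7) for a in (z['p'],p)]))
E
```

```text
[[-0.977  0.213  0.001]
 [ 0.213  0.977 -0.001]
 [-0.001 -0.    -1.   ]] 1.16256040360974
[-0.091 -0.097 -0.144 -0.131 -0.058 -0.1   -0.    -0.054 -0.    -0.028
 -0.05 ]
```

View pics/t2.png

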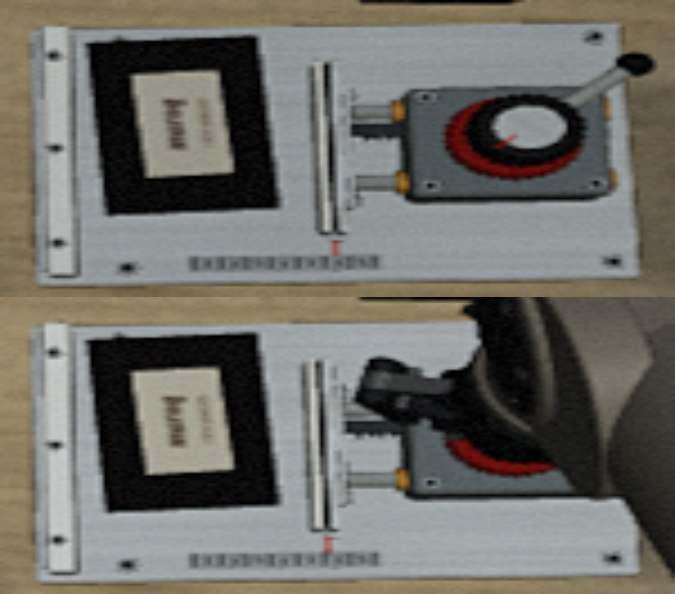

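The guide moved toward the fence (319→312 px), so the turning direction is right. The moment reads negative when it resists the turn. I'll keep turning and watch the torque.

```bash
python3 - <<'E'
from h import *
def step(dq):
    q=env.get_state()['qpos'].copy(); q[6]-=dq; env.goto_joints(q)
    M=[];J=[]
    for k in range(3):
        s=env.get_state(); M.append(s['torque'][2]);J.append(s['joint_torque'][6]); env.dwell(.01)
    print(round(s['time'],2),'j7',round(s['qpos'][6],3),'M',np.round(np.mean(M),3),'J',np.round(np.mean(J),4),'F',np.round(s['force'],1),round(s['gripper_force'],1)); return np.mean(M)
for dq in [.2]*4+[.1]*2:
    if step(dq)<-.22: break
p,d,W=pts('top'); cv2.imwrite('pics/t3.png',cv2.resize(p[195:305,275:425],None,fx=4.5,fy=4.5))
E
```

```text
5.98 j7 0.966 M -0.082 J -0.2241 F [0.  0.  0.5] 26.4
6.32 j7 0.772 M -0.107 J -0.193 F [1.1 0.4 0.2] 26.4
6.65 j7 0.579 M -0.063 J -0.1834 F [0.5 0.9 0.1] 26.3
6.97 j7 0.386 M -0.102 J -0.2082 F [ 1.1  1.5 -0.8] 26.3
7.25 j7 0.291 M -0.121 J -0.1292 F [ 1.2  1.5 -0.3] 26.3
7.53 j7 0.196 M -0.088 J -0.1401 F [ 1.4  1.1 -1. ] 26.3
```

View pics/t3.png

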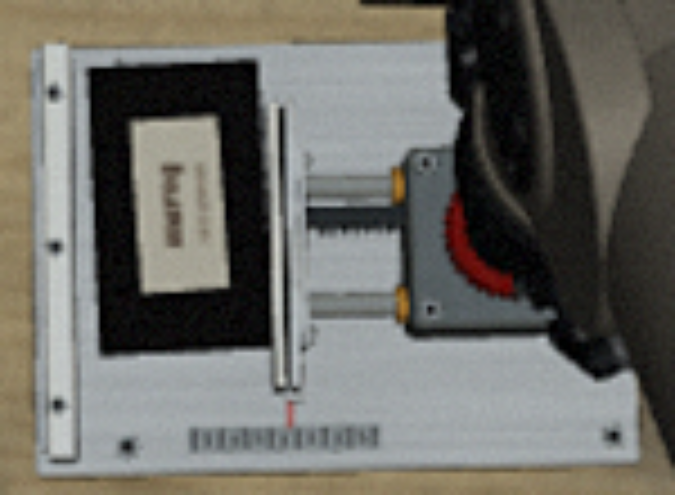

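```bash
cat >> h.py <<'E'
def step(dq):
    q=env.get_state()['qpos'].copy(); q[6]-=dq; env.goto_joints(q)
    M=[];J=[]
    for k in range(4):
        s=env.get_state(); M.append(s['torque'][2]);J.append(s['joint_torque'][6]); env.dwell(.01)
    print(round(s['time'],2),'j7',round(s['qpos'][6],3),'M',np.round(np.mean(M),3),'J',np.round(np.mean(J),4),'F',np.round(s['force'],1),round(s['gripper_force'],1)); return np.mean(M)
E
python3 - <<'E'
from h import *
prev=0
for dq in [.08]*3+[.025]*20:
    m=step(dq)
    if m<-.23 or (m<-.16 and prev<-.16): break
    prev=m
p,d,W=pts('top'); cv2.imwrite('pics/t4.png',cv2.resize(p[195:305,275:425],None,fx=4.5,fy=4.5))
E
```

```text
7.86 j7 0.119 M -0.098 J -0.0762 F [ 1.8  1.  -1.7] 26.2
8.14 j7 0.043 M -0.119 J -0.08 F [ 2.7  1.  -1.6] 26.2
8.43 j7 -0.034 M -0.1 J -0.0863 F [ 3.6  1.2 -2.2] 26.2
8.71 j7 -0.058 M 0.001 J -0.0047 F [ 3.2  1.2 -1.6] 26.2
8.99 j7 -0.082 M -0.06 J 0.0329 F [ 3.3  1.6 -1.7] 26.2
9.28 j7 -0.106 M -0.064 J 0.0298 F [ 3.1  0.6 -2.3] 26.2
9.56 j7 -0.13 M -0.099 J 0.0291 F [ 2.1  1.2 -1.5] 26.1
9.84 j7 -0.154 M -0.083 J 0.0287 F [ 3.4  0.6 -2. ] 26.1
10.12 j7 -0.179 M -0.09 J 0.0287 F [ 3.2  0.5 -2.3] 26.1
10.41 j7 -0.203 M -0.06 J 0.0285 F [ 2.9  1.5 -2.3] 26.1
10.69 j7 -0.227 M -0.097 J 0.0284 F [ 3.9  1.8 -2.6] 26.1
10.97 j7 -0.251 M -0.099 J 0.0282 F [ 3.4  1.5 -2.7] 26.1
11.26 j7 -0.276 M -0.101 J 0.0281 F [ 3.3  0.3 -3.4] 26.1
11.54 j7 -0.3 M -0.08 J 0.0281 F [ 3.5  1.3 -2.9] 26.1
11.82 j7 -0.324 M -0.065 J 0.028 F [ 3.8  0.6 -1.6] 26.1
12.11 j7 -0.348 M -0.066 J 0.0278 F [ 2.9  1.7 -3.3] 26.1
12.39 j7 -0.373 M -0.071 J 0.0279 F [ 3.4  1.6 -3. ] 26.1
12.68 j7 -0.397 M -0.073 J 0.0277 F [ 4.4  0.8 -4. ] 26.1
12.96 j7 -0.421 M -0.069 J 0.0021 F [ 4.4  1.1 -3.9] 26.0
13.24 j7 -0.445 M 0.007 J -0.0574 F [ 3.4  0.8 -4.3] 26.0
13.53 j7 -0.47 M 0.043 J -0.1157 F [ 4.  -0.  -3.4] 26.0
13.81 j7 -0.494 M 0.139 J -0.1745 F [ 4.1 -0.1 -3.6] 26.0
14.09 j7 -0.518 M 0.162 J -0.2333 F [ 3.8  1.1 -3.8] 26.0
```

The joint torque shows the pinch starting at j7≈-0.415 and now at about 17 N, because the moment reading has a bias. That's under the 25 N crush limit but above snug, so I'll back off about 0.05 rad and release.

```bash
python3 - <<'E'
from h import *
step(-.02);step(-.02);step(-.012)
env.grip(.07); s=env.get_state(); print(s['opening'],s['torque'],s['force'])
env.movel([*s['tcp_pos'][:2],.20]); 
# gripper out of the way for a look; also go toward ring start
env.grip(0.0); s=env.get_state(); print(s['time'],s['opening'],s['force'],s['torque'])
env.movel([.56,-.36,.24],velocity=.25)
p,d,W=pts('top'); cv2.imwrite('pics/t5.png',cv2.resize(p[195:305,275:425],None,fx=5,fy=5)); np.savez('t5.npz',p=p,W=W)
Z=W[...,2]; m=np.zeros(Z.shape,bool); m[195:305,408:425]=1; m&=(Z>.055)&(Z<.08); print(np.nanmedian(W[m],0))
m=np.zeros(Z.shape,bool); m[195:305,360:425]=1; m&=(Z>.1)&(Z<.115);print(cv2.minEnclosingCircle(W[m][:,:2].astype(np.float32)))
for bar in (0.3,0,-.3,-1,-1.5,-2,-2.5,-2.7):
    r=.052; y=bar+np.pi/2; 
    print(bar,[None if q is None else np.round(q,2) for q in [kin.inverse_kinematics([AX[0]+r*np.cos(bar),AX[1]+r*np.sin(bar),.13],ori(y+k)) for k in (0,np.pi)]])
E
```

```text
14.43 j7 -0.498 M 0.323 J -0.2884 F [ 4.4  1.  -3.7] 26.0
14.71 j7 -0.478 M 0.28 J -0.2489 F [ 3.4  0.6 -3. ] 26.0
14.99 j7 -0.466 M 0.191 J -0.1811 F [ 5.1  0.3 -3.3] 26.0
0.07010042889405402 [-0.00195261 -0.05752857  0.00428529] [-0.23239197 -0.04540534  0.17979264]
16.55 0.00017534273313563335 [1.02365772 0.33406171 0.3798802 ] [ 0.00466649 -0.0436986   0.04438197]
[ 0.60163312 -0.22060256  0.06721734]
((0.5579216480255127, -0.179498091340065), 0.0215455275028944)
0.3 [array([ 0.86,  0.86, -1.03,  1.75,  0.85,  1.05,  1.39]), array([ 0.46,  0.64, -0.4 ,  1.78,  0.33,  0.8 , -1.38])]
0 [array([ 0.84,  0.84, -0.97,  1.73,  0.8 ,  1.02,  1.14]), array([ 0.43,  0.64, -0.34,  1.76,  0.28,  0.79, -1.61])]
-0.3 [array([ 0.83,  0.81, -0.91,  1.73,  0.75,  0.99,  0.9 ]), array([ 0.41,  0.63, -0.27,  1.76,  0.22,  0.78, -1.84])]
-1 [array([ 0.81,  0.73, -0.77,  1.76,  0.63,  0.91,  0.33]), array([ 0.35,  0.6 , -0.11,  1.8 ,  0.09,  0.75, -2.39])]
-1.5 [array([ 0.78,  0.67, -0.67,  1.82,  0.55,  0.84, -0.09]), array([ 0.29,  0.58, -0.  ,  1.85,  0.  ,  0.71, -2.79])]
-2 [array([ 0.73,  0.61, -0.58,  1.88,  0.47,  0.78, -0.53]), array([ 1.11,  0.91, -1.2 ,  1.86,  0.97,  1.1 ,  2.24])]
-2.5 [array([ 0.66,  0.56, -0.49,  1.95,  0.39,  0.73, -0.99]), array([ 1.08,  0.82, -1.11,  1.92,  0.89,  1.01,  1.76])]
-2.7 [array([ 0.61,  0.54, -0.45,  1.97,  0.35,  0.71, -1.18]), array([ 1.05,  0.78, -1.08,  1.94,  0.85,  0.97,  1.56])]
```

View pics/t5.png

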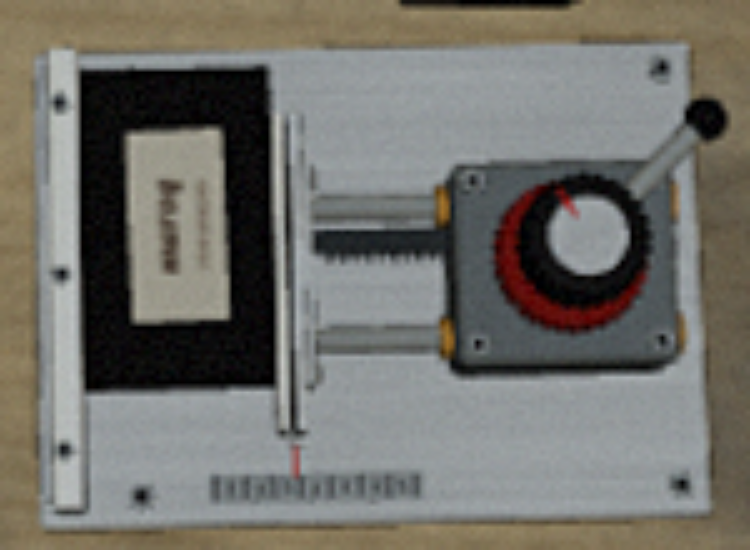

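The carton is now square and flush between fence and guide. Next is the ring: fingers closed, coming down on the counter-clockwise side of the bar (bar angle -0.755 rad).

```bash
cat >> h.py <<'E'
r0=.052
def fp(a,z=.131): return [AX[0]+r0*np.cos(a),AX[1]+r0*np.sin(a),z]
def fo(a): return ori(a+np.pi/2)
def meas(a,n=6):
    T=[];Ft=[]
    for k in range(n):
        s=env.get_state(); T.append(tau(s)); Ft.append(-s['force'][0]*np.sin(a)+s['force'][1]*np.cos(a)); env.dwell(.012)
    d=s['tcp_pos'][:2]-AX
    print(round(s['time'],2),'cmd',round(a,3),'act',round(np.arctan2(d[1],d[0]),3),'r',round(np.hypot(*d),4),'tau',round(np.mean(T),3),'Ft',round(np.mean(Ft),2),'F',np.round(s['force'],1),'z',round(s['tcp_pos'][2],4),flush=True)
    return np.mean(Ft)
E
python3 - <<'E'
from h import *
a=-.20
env.movel([.56,-.30,.24],velocity=.25)
env.reach(fp(a,.20),fo(a)); meas(a)
print(env.movel(fp(a),velocity=.08,stop_force=8)); meas(a)
for i in range(6):
    a-=.07; env.movel(fp(a),velocity=.05,rot=fo(a)); 
    if abs(meas(a))>9: break
E
```

```text
19.06 cmd -0.2 act -0.222 r 0.0521 tau -0.001 Ft -0.13 F [ 0.  -0.2  0.4] z 0.1999
False
20.12 cmd -0.2 act -0.197 r 0.0524 tau 0.0 Ft 0.27 F [ 0.4 -0.2 -0.6] z 0.1317
20.43 cmd -0.27 act -0.271 r 0.0522 tau -0.009 Ft -0.11 F [ 0.4  0.  -0.6] z 0.1314
20.73 cmd -0.34 act -0.339 r 0.052 tau -0.006 Ft -0.27 F [ 1.3 -0.4  0.2] z 0.1311
21.02 cmd -0.41 act -0.408 r 0.052 tau 0.035 Ft 0.29 F [-0.6  0.2 -0.5] z 0.131
21.32 cmd -0.48 act -0.454 r 0.052 tau 0.185 Ft 4.07 F [ 2.4  4.4 -1.3] z 0.1313
21.62 cmd -0.55 act -0.515 r 0.0521 tau 0.259 Ft 5.52 F [3.8 4.5 0.4] z 0.1316
21.93 cmd -0.62 act -0.581 r 0.052 tau 0.276 Ft 5.86 F [3.5 4.3 0.9] z 0.1317
```

```bash
python3 - <<'E'
from h import *
s=env.get_state(); a=-.62; free=[]
for i in range(36):
    a-=.05; env.movel(fp(a),velocity=.05,rot=fo(a)); f=meas(a,5)
    if f>7.6 and i%1==0: break
E
```

```text
22.22 cmd -0.67 act -0.629 r 0.052 tau 0.291 Ft 5.85 F [4.7 4.9 0.3] z 0.1317
22.51 cmd -0.72 act -0.677 r 0.052 tau 0.268 Ft 5.89 F [3.8 4.2 0.9] z 0.1318
22.8 cmd -0.77 act -0.727 r 0.052 tau 0.264 Ft 5.84 F [3.7 4.2 0.7] z 0.1318
23.09 cmd -0.82 act -0.777 r 0.052 tau 0.303 Ft 6.11 F [4.4 3.8 0.5] z 0.1319
23.38 cmd -0.87 act -0.826 r 0.052 tau 0.292 Ft 6.38 F [3.8 5.  0.6] z 0.132
23.68 cmd -0.92 act -0.876 r 0.052 tau 0.275 Ft 5.99 F [5.5 3.3 1.6] z 0.132
23.97 cmd -0.97 act -0.925 r 0.052 tau 0.281 Ft 6.29 F [5.3 3.8 2.1] z 0.1321
24.26 cmd -1.02 act -0.975 r 0.052 tau 0.266 Ft 5.94 F [4.9 3.5 0.8] z 0.1321
24.55 cmd -1.07 act -1.025 r 0.052 tau 0.301 Ft 6.61 F [5.7 4.2 1.4] z 0.1322
24.84 cmd -1.12 act -1.074 r 0.052 tau 0.277 Ft 6.3 F [5.6 2.4 1. ] z 0.1322
25.13 cmd -1.17 act -1.119 r 0.052 tau 0.313 Ft 6.57 F [6.1 2.7 1.4] z 0.1324
25.43 cmd -1.22 act -1.17 r 0.0523 tau 0.291 Ft 5.93 F [5.6 1.9 3.8] z 0.1326
25.72 cmd -1.27 act -1.21 r 0.0525 tau 0.341 Ft 6.95 F [8.  1.4 5.5] z 0.1331
26.01 cmd -1.32 act -1.255 r 0.0526 tau 0.337 Ft 6.61 F [5.6 1.4 7.6] z 0.1336
26.3 cmd -1.37 act -1.29 r 0.0526 tau 0.375 Ft 8.18 F [7.7 1.6 6.1] z 0.1338
```

Upward force is growing (6 N) along with the torque, so I'll look before going on.

```bash
python3 - <<'E'
from h import *
p,_=camera('scene'); a=cv2.resize(p[190:310,300:460],None,fx=3.7,fy=3.7,interpolation=cv2.INTER_CUBIC)[:, :592]
p,_=camera('wrist'); b=cv2.resize(p,(200,150)); 
a=a[:440]; w=np.zeros((590,792,3),np.uint8); w[:a.shape[0],:a.shape[1]]=a; w[440:590,:200]=b
p,_=camera('top'); c=cv2.resize(p[195:305,340:460],None,fx=1.6,fy=1.6); w[:c.shape[0],592:592+c.shape[1]]=c
cv2.imwrite('pics/l6.png',w)
s=env.get_state();print(s['qpos'],s['force'],s['torque'],s['orientation'],s['tcp_pos'],s['gripper_force'],s['opening'])
E
```

```text
[ 0.78770666  0.68714413 -0.7007168   1.79609447  0.56820277  0.86025163
  0.02333257] [7.99313403 2.28343762 6.14476548] [ 0.35357065 -1.669523   -0.04336814] [0.00389416 0.63147898 0.77537865 0.00266089] [ 0.5725521  -0.22957768  0.13375248] 7.004984468221664 -0.0004514426199800221
```

View pics/l6.png

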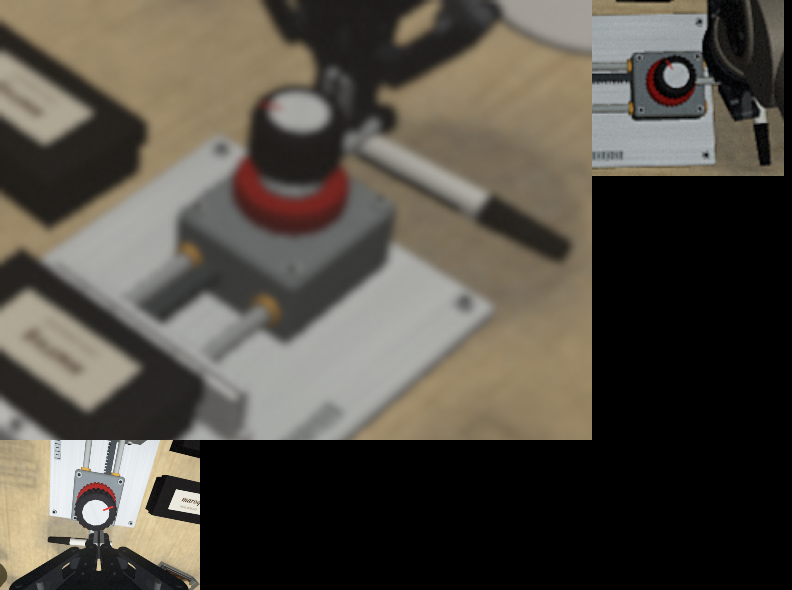

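Nothing is fouling the arm. The fingertip (about 0.061) sits barely lower than the bar's centreline and is riding up it. I'll back off, go down 6 mm and push again.

```bash
python3 - <<'E'
from h import *
a=-1.15
env.movel(fp(a,.133),velocity=.05,rot=fo(a)); meas(a)
print(env.movel(fp(a,.126),velocity=.04,stop_force=8)); meas(a,10)
f=0
for t in (-1.22,-1.27,-1.30,-1.33,-1.36,-1.39,-1.42):
    env.movel(fp(t,.126),velocity=.05,rot=fo(t)); f=meas(t,10)
    if f>8.6: break
E
```

```text
26.88 cmd -1.15 act -1.167 r 0.0521 tau -0.024 Ft -0.35 F [-1.   0.3  0.2] z 0.1326
False
27.29 cmd -1.15 act -1.143 r 0.0522 tau 0.129 Ft 2.6 F [ 3.2 -1.1 -0.7] z 0.1261
27.62 cmd -1.22 act -1.189 r 0.0525 tau 0.343 Ft 6.45 F [ 6.7 -0.  -2.4] z 0.1265
27.96 cmd -1.27 act -1.224 r 0.0527 tau 0.456 Ft 8.98 F [ 9.2 -1.9 -5.1] z 0.1267
```

```bash
python3 - <<'E'
from h import *
for t in (-1.295,-1.315,-1.335,-1.355):
    env.movel(fp(t,.126),velocity=.05,rot=fo(t)); f=meas(t,12)
    if f*.0527>.5: break
E
```

```text
28.31 cmd -1.295 act -1.242 r 0.0528 tau 0.518 Ft 10.24 F [11.5 -1.3 -5.2] z 0.1268
```

The torque is about 0.53 N m, 0.25 above free, which is on target. I'll let go and check.

```bash
python3 - <<'E'
from h import *
a=-.95
env.movel(fp(a,.1265),velocity=.06,rot=fo(a)); meas(a)
env.movel(fp(a,.22),velocity=.15)
env.movel([.56,-.36,.26],velocity=.25)
p,d,W=pts('top'); cv2.imwrite('pics/t7.png',cv2.resize(p[115:305,275:465],None,fx=3,fy=3))
Z=W[...,2]; m=np.zeros(Z.shape,bool); m[195:305,404:430]=1; m&=(Z>.055)&(Z<.08); q=np.nanmedian(W[m],0); print(q,np.arctan2(*(q[:2]-AX)[::-1]))
print(env.get_state()['time'])
E
```

```text
28.85 cmd -0.95 act -0.965 r 0.0517 tau -0.003 Ft 0.19 F [ 0.6 -0.4 -0.3] z 0.1261
[ 0.55674628 -0.2269375   0.06617507] -1.5969436176488008
30.425
```

View pics/t7.png

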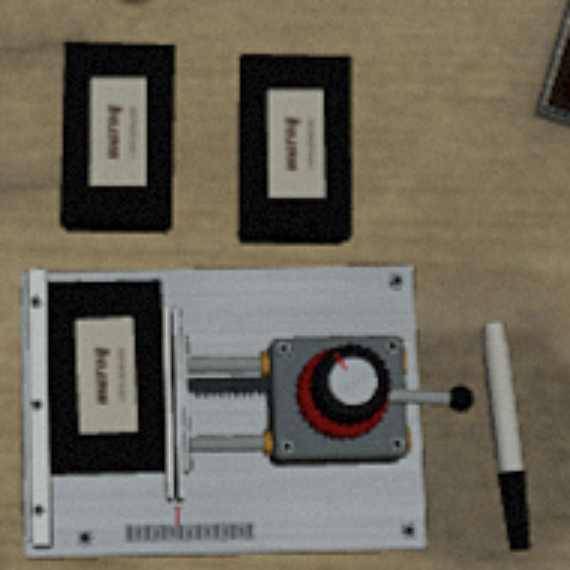

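The ring stayed where I left it (bar at -1.60 rad), the carton is square, and the waiting cartons and marker haven't moved.

```bash
python3 -c "
from h import *
print(job.job_done())"
```

```text
the job is handed in; nothing more can be done
None
```

The job is handed in at about 30 s of the 72 s, with no verdict returned: the guide holds the carton square and snug, and the ring was tightened to about 0.25 N m above free. While turning the knob I overshot to an estimated 17 N pinch (the crush limit is 25 N), then backed off before letting go.

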